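# Hold the gauge probe square on the ringed spot

### The job

Take the gauge probe out of its stand and take a reading on the tilted coupon marked with a ring: hold the probe square to the coupon's face with its tip inside the ring, pressed lightly so that the sprung tip is about half way in, well short of its stop. Finish while still holding it there, gripped and still; do not let go or put it back. Do not shift the stages, leave the one marked with a cross untouched and the other things where they stand.

Things in the scene. Friction and masses are not known exactly. Their poses are not given: they have to be found in the camera images.
- probe: gauge probe, a straight round pen standing tip-down in the stand, 0.1 kg. Origin on its axis at the lower end of the steel nose, z up the axis. Nose 15 mm diameter, z 0 to 30 mm; collar 32 mm diameter, z 30 to 36 (rests on the stand's top); black handle 22 mm diameter, z 36 to 110; end cap 17 mm diameter, to z 116. A sprung tip, 7 mm diameter, round-ended, sticks 12 mm out below the nose
- probe_point (a point): the end of the probe's sprung tip: on the probe's axis, 12 mm below the probe's origin while the tip is fully out; axes as the probe's
- probe_tip (a joint): how far the sprung tip is pushed into the nose: 0 = fully out, 0.010 m = at its stop. Spring: 0.5 N at the start, rising by 2.5 N over the 10 mm travel; at its stop the probe becomes rigid
- stand: the probe's stand, a grey block 60 x 60 x 60 mm fixed to the table, with one vertical through hole 21 mm wide in the middle of its top in which the probe's nose hangs, and a thin dark foot plate 74 x 74 x 6 mm. Origin: centre of its underside, z up
- ring_stage: tilting stage fixed to the table: aluminium base 70 x 70 x 10 mm, two cheeks 51 mm high at its +y and -y sides, between them a plate 60 x 56 mm, clamped at some tilt, with a 44 x 44 mm steel coupon held by two dark clips (2 mm high) at its +x and -x edges. The face leans to -x, the robot's side; a light push does not move it. Coupon marked with a RING. Origin: centre of the underside
- ring_spot (a point): the marked spot: centre of the dark ring (23 mm outer, 16.5 mm inner diameter) on the top face of the coupon of the ring stage; z points square out of the face. It lies on the plate 9 mm from the tilt axis, which runs along the stage's y 42 mm above the table
- ring_stage_plate (a joint): tilt of the ring stage's plate, rad: 0 = level, larger leans its face more towards the stage's -x
- cross_stage: a second stage of the same make and size, at its own tilt, whose coupon is marked with a dark CROSS (26 mm bars); not to be touched. Origin: centre of the base's underside
- vial_left: small capped glass vial, 28 mm diameter, 57 mm high, upright; bystander. Origin: centre of its underside
- vial_right: a second such vial, 28 mm diameter, 57 mm high; bystander. Origin: centre of its underside
- brown_bottle: brown bottle with black cap, 47 mm diameter, 93 mm high; bystander. Origin: centre of its underside
- flask: clear conical flask, 64 mm diameter, 105 mm high; bystander. Origin: centre of its underside
- joint_clip: white plastic joint clip, an open ring lying flat, 38 x 43 x 17 mm; bystander. Origin: centre of its underside
- white_jar: white screw-top jar, 48 mm diameter, 51 mm high; bystander. Origin: centre of its underside
- glass_stopper: clear ground-glass stopper standing on its head, 35 mm diameter, 42 mm high; bystander. Origin: centre of its underside
There are look-alikes about, which are no part of the job. Leave any purple look-alike of the probe alone.

How it is judged:
By the outcome, as a careful person would: the job done as asked, in the order asked, and still so for the second after the job is handed in, while the arm keeps its last pose, push and grip.
It also fails if it takes over 32 s, if anything falls off the work surface, if the arm or the gripper's body presses on something with over 40 N, if the wrist force passes 120 N, or if a joint passes its speed limit or range.

### The arm

A 6-joint arm with a two-finger parallel gripper is mounted at the origin on a cart in front of the work surface, level with it; the furniture and walls round the work are solid. World frame = base frame: x ahead of the robot, y to its left, z up, the work surface at z = 0. Lengths are in mm, angles in rad, forces in N, time in s.
With the tool pointing down it reaches from about 325 to 750 mm from the base axis. Payload 7.6 kg.
Tool frame: the origin (TCP) lies on the centre line of the jaws, within the pads' length; the fingertips stand 19 mm ahead of it and the grasp point (between the pads) is the TCP; z points along the fingers, y is the line along which they close (so a half turn about z gives the same grasp; the last joint's range is limited). The gripper opens to 85 mm and grips with 20 to 120 N. Pads are 22 mm wide; open, the fingers measure 114 mm over their backs; the gripper's body (76 mm by 85 mm) begins 54 mm behind the grasp point. The pads swing forward as they close: fully open they stand 13 mm farther back than shut.
Start: joints at [-0.07, 0.052, 1.401, -0, 1.689, -0.07], TCP at [525.018, 0.022, 250.323] pointing down, gripper open.
Joint ranges: [-2.9, 2.9], [-0.91, 2.17], [0.12, 2.37], [-1.06, 4.2], [0.26, 2.73], [-2.93, 2.93]. Speed limits (rad/s): [2.57, 2.57, 3.01, 3.14, 3.14, 3.14].

### API

Orientations are given as [roll, pitch, yaw] about the fixed x, y, z axes, in that order (R = Rz(yaw) Ry(pitch) Rx(roll)).
In Python, from station import bot gives the robot as it stands.
- The arm moves only by the shell command python3 -m pendant 'ROWS' [FORCE]. ROWS is a JSON list of rows, 1 to 8 of them, each of 5 numbers: dx, dy, dz in mm, then a turn about the tool's z in rad, then the finger opening in mm; each row is the pose to reach, as a shift and turn from the pose commanded when the command began, along the tool's axes at that moment; what a row does not reach only later rows make up. A row lasts 1/12 s, in which the tool goes at most 41.7 mm and 0.125 rad, less where a joint would pass 70% of its speed; a pose out of reach is approached as far as the arm can. The fingers move at their own pace and stop on an object; FORCE is the grip in N (left out, the last holds). Time passes only in rows, so rows that do not move let the fingers close. It prints the time, the measured TCP pose, the force, the opening and the grip force at its end.
- bot.read_state(): the state, without advancing time (a new reading comes with each control period).
- bot.grab_frame(name): name is "scene" or "side" or "wrist"; returns (picture, depth): 420x560x3 uint8, blue, green, red; 420x560 float32, mm along the optical axis (not along the pixel's ray), 0 where there is no reading.
- bot.calibration(name): a dict with "mtx" (3x3 intrinsics, pixels), "view" (4x4, takes a point from world to camera coordinates); the wrist camera has in their place "tool_from_camera" (4x4, takes a point from camera to tool coordinates, whose origin is the TCP and whose axes are the flange's). Camera axes: x right, y up, looking along -z (the intrinsics and any distortion apply to the point x, -y, -z); pixel columns grow to the right and rows downward; lengths in mm; the calibration is good to about 2 mm. A picture is of the moment at which its call begins: read the wrist's pose just before it. calibration takes no time and is no camera call.
- bot.sign_off(): hands the job in; it is judged then, once.
The state is a dict: "time_s": time; "qpos": joint angles; "dq": joint speeds; "joint_efforts": joint torques, N m; "tool_pos": TCP position; "tool_rot": TCP orientation; "force": force on the tool from outside, world axes, zero at the start; "wrist_torque": the same for the moment, N m; "gripper_width": finger opening in mm; "finger_force": force on a finger pad.
Only numpy, scipy, OpenCV 4.12 (cv2) and the standard library are available. Lean on these libraries where they do the work, as an engineer would, in place of code of your own. Each camera call takes 0.05 s, during which the arm holds its last target. There are 200 camera calls.

## Working session

There is one attempt and no reset: what is moved stays moved. The work goes in short steps, Python scripts to look and compute and a shell command to move; the robot and the scene stay as the last step left them, time stands still between calls to the robot, and variables do not carry over. Pictures are saved under pics/ and viewed, at most 13 in all, crops included, and the job is handed in when it is done.

```bash
ls; mkdir -p pics; cat > h.py <<'E'
import numpy as np, cv2
from station import bot
def rays(name,px):
    c=bot.calibration(name); K=np.array(c['mtx'],float); V=np.array(c['view'],float)
    px=np.atleast_2d(px).astype(float)
    d=np.c_[(px-[K[0,2],K[1,2]])/[K[0,0],K[1,1]],np.ones(len(px))]*[1,-1,-1]
    R=V[:3,:3];o=-R.T@V[:3,3]
    return o,d@R
def cloud(name,D):
    r,c=np.mgrid[:420,:560]; o,d=rays(name,np.c_[c.ravel(),r.ravel()])
    return (o+d*D.reshape(-1,1)).reshape(420,560,3)
E
python3 - <<'E'
from h import *
print(bot.read_state())
for n in('scene','side'):
    im,D=bot.grab_frame(n); np.savez(f'{n}.npz',im=im,D=D); cv2.imwrite(f'pics/{n}0.png',im)
    print(n,bot.calibration(n), rays(n,[280,210])[0])
print(bot.calibration('wrist'))
E
```

```text
pics
{'time_s': 0.0, 'qpos': array([-7.02879629e-02,  5.28456070e-02,  1.40172645e+00, -3.90662141e-05,
        1.68858069e+00, -7.03311976e-02]), 'dq': array([-0.000141  , -0.00021949,  0.00077804, -0.00220272,  0.00021105,
       -0.00013521]), 'joint_efforts': array([ 8.02730119e-04, -3.81666934e+01, -3.60182977e+01,  8.43031398e-05,
        6.19437444e-03, -2.66336252e-05]), 'tool_pos': array([5.24733659e+02, 3.78577463e-02, 2.49466899e+02]), 'tool_rot': array([-3.14003369e+00, -7.09257827e-05,  1.57083495e+00]), 'force': array([0.38749129, 0.25292196, 0.15371653]), 'wrist_torque': array([ 1.94122845e-03,  1.18140659e-05, -2.05186183e-02]), 'finger_force': 0.0, 'gripper_width': 85.50554551628282}
scene {'mtx': array([[442.59384142,   0.        , 284.19879516],
       [  0.        , 442.59384142, 211.15979673],
       [  0.        ,   0.        ,   1.        ]]), 'view': array([[-8.92341911e-01, -4.51304110e-01, -7.10724825e-03,
         4.86015097e+02],
       [ 2.15967866e-01, -4.40743770e-01,  8.71265063e-01,
        -1.79649259e+02],
       [-3.96337980e-01,  7.75931394e-01,  
[... 559 characters left out ...]
,  6.60520249e-01,
        -1.21938219e+03],
       [ 0.00000000e+00,  0.00000000e+00,  0.00000000e+00,
         1.00000000e+00]])} [ 430.12195233 -911.7132302   861.39557972]
{'mtx': array([[365.45467638,   0.        , 276.81194196],
       [  0.        , 365.45467638, 205.78469301],
       [  0.        ,   0.        ,   1.        ]]), 'tool_from_camera': array([[ 7.65365982e-04,  9.60910436e-01,  2.76858355e-01,
         7.02453826e+01],
       [ 9.99999496e-01, -5.55381314e-04, -8.36867990e-04,
         2.11291923e-01],
       [-6.50393228e-04,  2.76858856e-01, -9.60910376e-01,
        -1.23034352e+02],
       [ 0.00000000e+00,  0.00000000e+00,  0.00000000e+00,
         1.00000000e+00]])}
```

```bash
ls; python3 -m pendant --help 2>&1 | head -20
```

```text
h.py
pics
scene.npz
side.npz
Traceback (most recent call last):
json.decoder.JSONDecodeError: Expecting value: line 1 column 1 (char 0)
```

View pics/scene0.png

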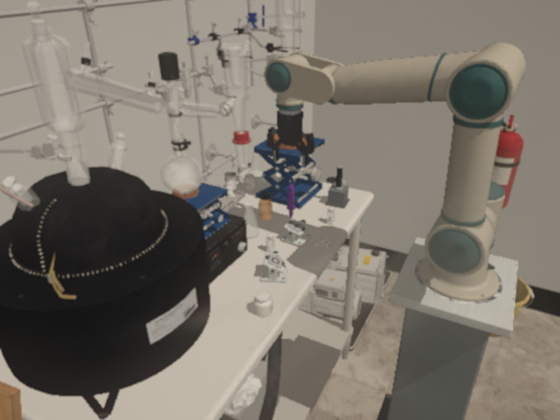

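View pics/side0.png

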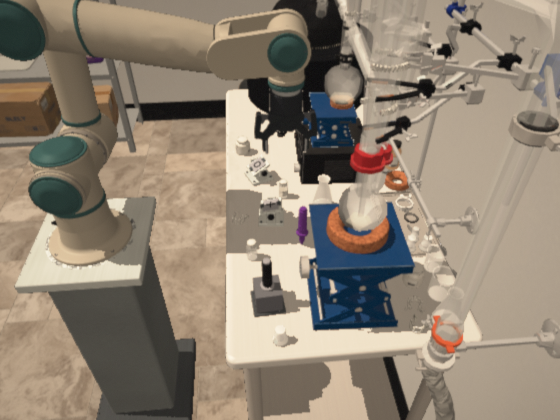

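```bash
python3 - <<'E'
from h import *
P={}
for n in('scene','side'):
    z=np.load(n+'.npz'); P[n]=cloud(n,z['D'])
    if n=='side': im=z['im']
def s(n,*px):
    for u,v in px:
        print(n,(u,v),P[n][v,u].round(1))
s('side',(267,262),(268,258),(267,275),(258,285),(278,285),(272,284),(268,303),(271,209),(258,163),(252,244),(281,330),(283,186),(243,143),(303,215),(300,200),(239,300))
s('scene',(339,172),(338,186),(295,232),(276,266),(331,212),(271,243),(264,300))
a=cv2.resize(im[140:320,215:335],None,fx=5,fy=5,interpolation=cv2.INTER_CUBIC)
cv2.imwrite('pics/c1.png',np.hstack([a[:450,:],a[450:,:]])[:, :][:600] if 0 else cv2.resize(im[140:235,220:320],(632,600),interpolation=cv2.INTER_CUBIC))
E
```

```text
side (267, 262) [ 459.3 -267.8  145.4]
side (268, 258) [ 462.1 -258.7  147.7]
side (267, 275) [ 458.3 -272.   108.4]
side (258, 285) [ 437.9 -259.5   61.6]
side (278, 285) [ 482.8 -262.9   60.7]
side (272, 284) [ 469.3 -262.5   65.2]
side (268, 303) [ 457.9 -290.1   33.7]
side (271, 209) [486.9   7.5  51.5]
side (258, 163) [463.  222.1  52.9]
side (252, 244) [ 430.  -125.8   57.4]
side (281, 330) [ 480.1 -367.5   40.9]
side (283, 186) [529.7 113.6  44.1]
side (243, 143) [420.2 355.8  41.1]
side (303, 215) [560.1 -89.1 110.5]
side (300, 200) [579.6 103.8  -4.7]
side (239, 300) [ 391.8 -250.8    1.1]
scene (339, 172) [ 454.4 -251.2  124.8]
scene (338, 186) [ 454.5 -249.4   70.7]
scene (295, 232) [477.7  57.8  43.1]
scene (276, 266) [447.2 241.8  45.2]
scene (331, 212) [ 422.2 -103.    46.2]
scene (271, 243) [521.5 133.1  34.3]
scene (264, 300) [406.6 382.   48.5]
```

View pics/c1.png

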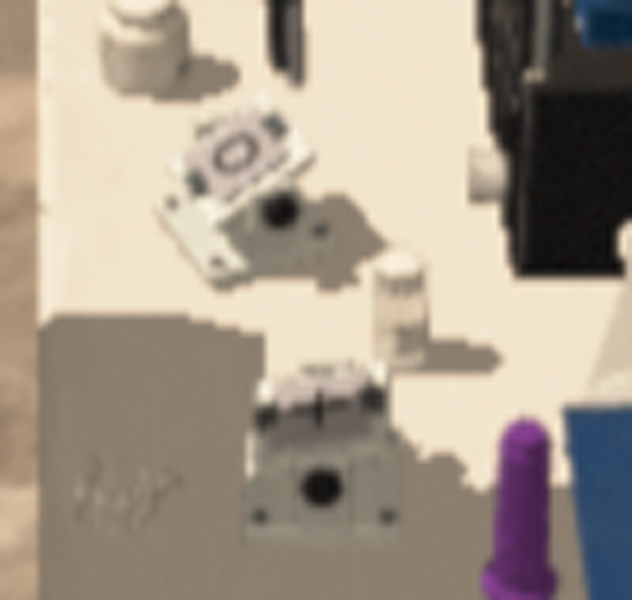

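```bash
python3 - <<'E'
from h import *
for n in('scene','side'):
    z=np.load(n+'.npz'); D=z['D'];P=cloud(n,D).reshape(-1,3)[D.ravel()>0]
    for nm,(x0,x1,y0,y1,h) in dict(ring=(350,640,140,420,100),stand=(350,640,-420,-100,150)).items():
        Q=P[(P[:,0]>x0)&(P[:,0]<x1)&(P[:,1]>y0)&(P[:,1]<y1)&(P[:,2]>h)&(P[:,2]<500)]
        print(n,nm,len(Q))
        for yy in range(y0,y1,40):
            q=Q[(Q[:,1]>=yy)&(Q[:,1]<yy+40)]
            if len(q): print(yy,'minx',q[:,0].min().round(),'1%',np.percentile(q[:,0],[1,5]).round(),'z',q[:,2].min().round(),q[:,2].max().round())
E
```

```text
scene ring 1267
140 minx 580.0 1% [581. 587.] z 101.0 121.0
180 minx 581.0 1% [584. 588.] z 100.0 221.0
220 minx 583.0 1% [585. 590.] z 100.0 221.0
260 minx 590.0 1% [591. 592.] z 101.0 221.0
300 minx 586.0 1% [586. 588.] z 100.0 221.0
340 minx 587.0 1% [587. 589.] z 101.0 120.0
380 minx 563.0 1% [564. 575.] z 290.0 296.0
scene stand 449
-380 minx 552.0 1% [552. 553.] z 159.0 201.0
-340 minx 552.0 1% [552. 553.] z 166.0 227.0
-300 minx 554.0 1% [554. 554.] z 199.0 202.0
-260 minx 583.0 1% [583. 583.] z 201.0 232.0
-220 minx 575.0 1% [577. 583.] z 196.0 217.0
-180 minx 561.0 1% [562. 565.] z 150.0 203.0
side ring 926
140 minx 582.0 1% [586. 588.] z 100.0 124.0
180 minx 583.0 1% [583. 586.] z 100.0 224.0
220 minx 584.0 1% [585. 589.] z 100.0 225.0
260 minx 588.0 1% [589. 591.] z 103.0 224.0
300 minx 587.0 1% [587. 588.] z 100.0 224.0
340 minx 630.0 1% [630. 631.] z 220.0 221.0
380 minx 617.0 1% [619. 621.] z 121.0 297.0
side stand 4864
-380 minx 553.0 1% [555. 560.] z 151.0 206.0
-340 minx 552.0 1% [554. 559.] z 199.0 235.0
-300 minx 555.0 1% [558. 569.] z 200.0 500.0
-260 minx 556.0 1% [558. 564.] z 200.0 500.0
-220 minx 558.0 1% [558. 561.] z 199.0 305.0
-180 minx 559.0 1% [560. 563.] z 185.0 205.0
```

```bash
python3 -m pendant '[[40,-11,0,0,85],[80,-22,0,0,85],[120,-33,0,0,85],[160,-44,0,0,85],[200,-55,0,0,85],[235,-65,0,0,85],[235,-65,0,0,85],[235,-65,0,0,85]]'
python3 - <<'E'
from h import *
s=bot.read_state(); im,D=bot.grab_frame('wrist'); np.savez('w1.npz',im=im,D=D,p=s['tool_pos'],r=s['tool_rot']); print(s['tool_pos'],s['tool_rot'])
cv2.imwrite('pics/w1.png',im)
E
```

```text
time_s: 0.77
tool_pos: [459.2, 236.5, 249.8]
tool_rot: [-3.141, 0.001, 1.574]
force: [0.1, -0.3, -0.3]
gripper_width: 84.9
finger_force: 0.0
[459.18716095 236.51182998 249.79525807] [-3.14078547e+00  5.23238745e-04  1.57437729e+00]
```

View pics/w1.png

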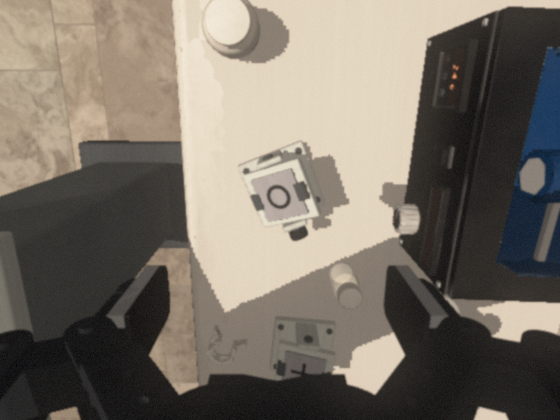

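```bash
cat >> h.py <<'E'
from scipy.spatial.transform import Rotation as Ro
def wpose(p,r):
    T=np.eye(4);T[:3,:3]=Ro.from_euler('xyz',r).as_matrix();T[:3,3]=p
    return T@np.array(bot.calibration('wrist')['tool_from_camera'])
def wcloud(D,p,r):
    K=bot.calibration('wrist')['mtx']; v,u=np.mgrid[:420,:560]
    c=np.stack([(u-K[0,2])/K[0,0]*D,-(v-K[1,2])/K[1,1]*D,-D],-1)
    T=wpose(p,r); return c@T[:3,:3].T+T[:3,3]
def plane(Q):
    for _ in range(4):
        c=Q.mean(0); n=np.linalg.svd(Q-c,full_matrices=False)[2][2]; n*=np.sign(n[2])
        d=(Q-c)@n; Q=Q[abs(d)<max(1,2*d.std())]
    return c,n,d.std(),len(Q)
E
python3 - <<'E'
from h import *
z=np.load('w1.npz'); P=wcloud(z['D'],z['p'],z['r'])
print('table',np.median(P[220:260,350:380,2]),np.median(P[80:120,280:300,2]))
g=cv2.cvtColor(z['im'],cv2.COLOR_BGR2GRAY)
m=np.zeros_like(g); cv2.fillPoly(m,[np.array([[262,180],[294,174],[304,206],[270,216]])],1)
c,n,sd,N=plane(P[m>0]); print('plane',c,n,sd,N,'tilt',np.degrees(np.arccos(n[2])),'lean az',np.degrees(np.arctan2(n[1],n[0])))
# ring: dark in mask, contour ellipse
sub=((g<np.median(g[m>0])*0.72)&(m>0)).astype(np.uint8)
k,L,S,C=cv2.connectedComponentsWithStats(sub)
for i in range(1,k):
    if S[i,4]>8: print(S[i],C[i],P[int(round(C[i][1])),int(round(C[i][0]))])
# side cam too
for nme in('side',):
    q=np.load(nme+'.npz'); PP=cloud(nme,q['D']); A=PP[157:168,253:263].reshape(-1,3); print(plane(A))
# dark clips bounding corners
for px in [(257,202),(301,190),(279,197)]: print(px,P[px[1],px[0]])
a=cv2.resize(z['im'][135:245,225:335],(600,600),interpolation=cv2.INTER_CUBIC); cv2.imwrite('pics/w1c.png',a)
E
```

```text
table -0.5160779326864713 -0.6520853541207714
plane [463.66446213 224.55936135  51.35027632] [-0.40467131 -0.16355444  0.89971722] 0.6078293147582372 1088 tilt 25.879078084708947 lean az -157.99310859027753
[294 183   9  18  75] [297.81333333 191.50666667] [478.15830771 229.44331701  60.7823598 ]
[267 185  24  24 216] [278.31944444 196.39351852] [460.6466783  222.73409866  49.23718728]
(array([461.37781619, 220.57212792,  58.10539189]), array([-0.9833982 ,  0.11863967,  0.13730479]), np.float64(8.755124006362655), 110)
(257, 202) [440.99768782 215.0190437   42.26396088]
(301, 190) [480.68659921 231.50007192  61.76518075]
(279, 197) [461.55049224 222.38963179  51.50785278]
```

View pics/w1c.png

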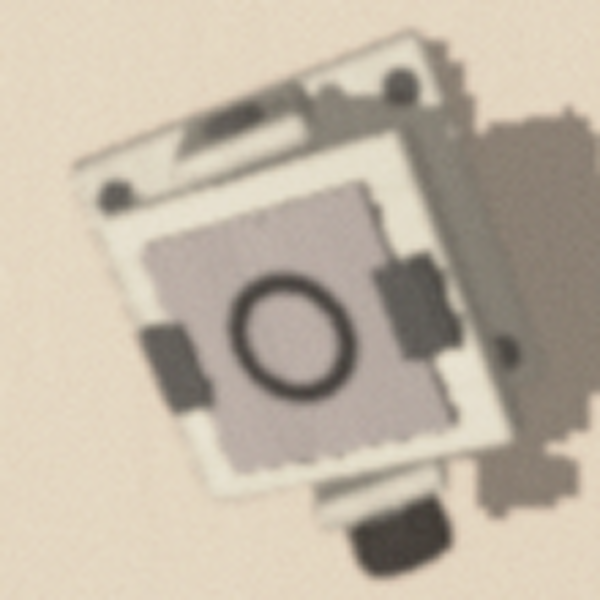

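```bash
python3 -m pendant '[[-41,0,0,0,60],[-82,0,0,0,60],[-123,0,0,0,60],[-164,0,0,0,60],[-205,0,0,0,60],[-246,0,0,0,60],[-287,0,0,0,60],[-328,0,0,0,60]]' >/dev/null
python3 -m pendant '[[-41,0,0,0,60],[-82,0,0,0,60],[-123,0,0,0,60],[-164,0,0,0,60],[-172,0,0,0,60],[-172,0,0,0,60],[-172,0,0,0,60]]'
python3 - <<'E'
from h import *
s=bot.read_state(); im,D=bot.grab_frame('wrist'); p,r=s['tool_pos'],s['tool_rot']; np.savez('w2.npz',im=im,D=D,p=p,r=r); print(p,r)
cv2.imwrite('pics/w2.png',im)
P=wcloud(D,p,r); 
near=(abs(P[...,0]-458)<60)&(abs(P[...,1]+262)<60)
for nm,a,b in(('cap',138,160),('top',52,66)):
    m=near&(P[...,2]>a)&(P[...,2]<b); Q=P[m]
    print(nm,len(Q),np.median(Q,0),Q.min(0),Q.max(0))
    if nm=='top':
        rect=cv2.minAreaRect(Q[:,:2].astype(np.float32)); print(rect)
    else: print(cv2.minEnclosingCircle(Q[:,:2].astype(np.float32)))
E
```

```text
time_s: 2.07
tool_pos: [459.3, -265.6, 249.9]
tool_rot: [-3.141, -0.001, 1.568]
force: [0.2, 0.6, -0.5]
gripper_width: 60.1
finger_force: 0.0
[ 459.30219233 -265.61275017  249.9416461 ] [-3.14101865e+00 -8.62846672e-04  1.56833759e+00]
cap 733 [ 459.14289119 -260.25864295  144.6787459 ] [ 448.4541761  -271.90726962  138.00287596] [ 469.80926254 -251.83398612  146.96436636]
((459.1546325683594, -261.9674377441406), 10.75097370147705)
top 3440 [ 459.86098827 -252.27770323   59.45670522] [ 427.31428611 -294.00647613   52.09335923] [ 491.1347608  -229.65435067   65.99090614]
((459.24639892578125, -261.83880615234375), (59.999420166015625, 60.24627685546875), 4.548050880432129)
```

View pics/w2.png

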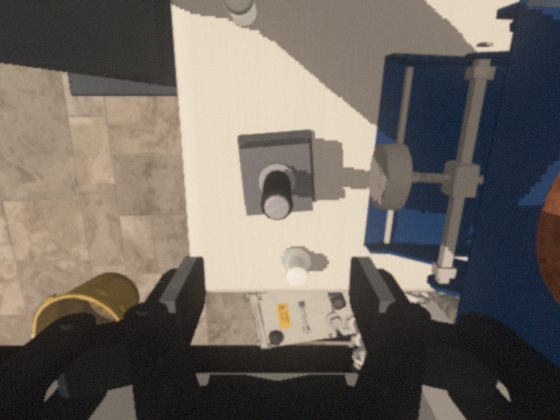

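```bash
python3 -m pendant '[[3.7,0,35,-0.079,60],[3.7,0,70,-0.079,60],[3.7,0,100,-0.079,60],[3.7,0,124,-0.079,60],[3.7,0,124,-0.079,60],[3.7,0,124,-0.079,60]]' 20
python3 -m pendant '[[0,0,0,0,10],[0,0,0,0,10],[0,0,0,0,10],[0,0,0,0,10],[0,0,0,0,10],[0,0,0,0,10]]' 20
```

```text
time_s: 2.62
tool_pos: [459.9, -259.9, 126.1]
tool_rot: [-3.14, -0.001, 1.651]
force: [-0.2, 0.1, 0.6]
gripper_width: 59.9
finger_force: 0.0
time_s: 3.12
tool_pos: [460.7, -261.8, 128.2]
tool_rot: [3.139, 0.002, 1.65]
force: [-1.0, 0.6, 6.1]
gripper_width: 21.4
finger_force: 23.6
```

```bash
python3 -m pendant '[[0,0,-30,0,10],[0,0,-60,0,10],[0,0,-62,0,10],[24,0,-62,0,10],[48,0,-62,0,10],[48,0,-62,0,10]]' 20
python3 - <<'E'
from h import *
for n in('side','wrist'):
    s=bot.read_state(); im,D=bot.grab_frame(n); np.savez(n+'3.npz',im=im,D=D,p=s['tool_pos'],r=s['tool_rot'])
    if n=='side': a=cv2.resize(im[180:340,200:360],(400,420))
    else: cv2.imwrite('pics/3.png',np.hstack([a,im[:, 80:480]]))
E
```

```text
time_s: 3.62
tool_pos: [456.1, -210.7, 188.4]
tool_rot: [3.141, -0.001, 1.652]
force: [-0.1, 0.3, -0.9]
gripper_width: 21.6
finger_force: 22.9
```

View pics/3.png

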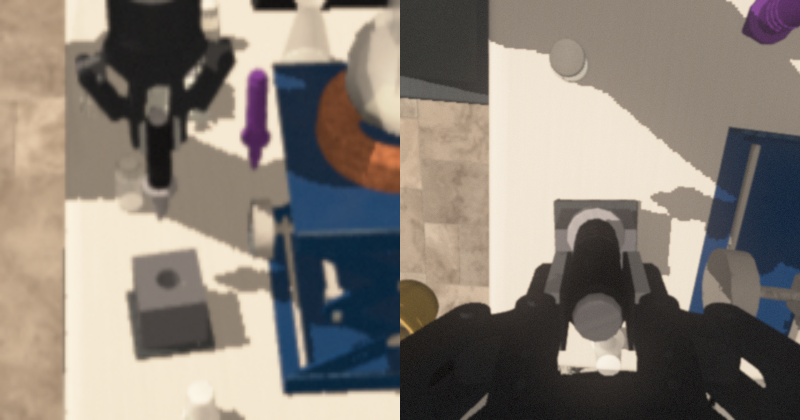

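```bash
python3 -m pendant '[[0,0,24,0,10],[0,0,48,0,10],[0,0,48,0,10],[-6,0,48,0,10],[-12,0,48,0,10],[-18,0,48,0,10],[-23,0,48,0,10],[-28,0,48,0,10]]' 20
python3 -m pendant '[[-6,0,0,0,10],[-12,0,0,0,10],[-17,0,0,0,10],[-21,0,0,0,10],[-21,0,0,0,10]]' 20
cat >> h.py <<'E'
def axis(show=None):
    """probe axis direction (up) from wrist depth: points on handle/nose/cap near the tool, fit plane-free cylinder axis"""
    s=bot.read_state(); im,D=bot.grab_frame('wrist'); p,r=s['tool_pos'],s['tool_rot']
    if show: cv2.imwrite(show,im)
    np.savez('wl.npz',im=im,D=D,p=p,r=r)
    Q=(wcloud(D,p,r)-p)@Ro.from_euler('xyz',r).as_matrix()   # tool frame
    return s,im,D,Q
E
python3 - <<'E'
from h import *
s,im,D,Q=axis('pics/4.png')
bot.grab_frame
i2,D2=bot.grab_frame('side'); np.savez('s4.npz',im=i2,D=D2)
cv2.imwrite('pics/4.png',np.hstack([cv2.resize(i2[180:340,200:360],(400,420)),im[:,80:480]]))
E
```

```text
time_s: 4.38
tool_pos: [458.8, -242.1, 141.4]
tool_rot: [3.14, 0.0, 1.649]
force: [-0.6, 2.8, -0.2]
gripper_width: 21.5
finger_force: 22.6
time_s: 4.8
tool_pos: [460.1, -263.1, 140.4]
tool_rot: [3.141, 0.001, 1.649]
force: [-0.5, 1.8, 0.4]
gripper_width: 21.0
finger_force: 22.5
```

View pics/4.png

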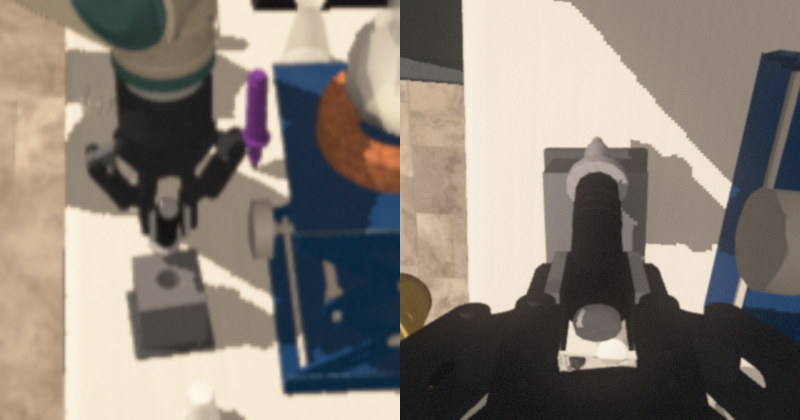

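```bash
cat >> h.py <<'E'
def tilt(show=None):
    s,im,D,Q=axis(show)
    m=(D>0)&(abs(Q[...,1])<3)&(Q[...,0]>-30)&(Q[...,0]<60)&(Q[...,2]>-15)&(Q[...,2]<75)&(im.max(2)<70)
    X=Q[m]
    # upper outline line: x = a + b z
    for _ in range(5):
        b,a=np.polyfit(X[:,2],X[:,0],1); e=X[:,0]-a-b*X[:,2]; X=X[abs(e)<max(1,2*e.std())]
    print('handle line n',len(X),'zrange',X[:,2].min(),X[:,2].max(),'sd',e.std(),'tilt deg',np.degrees(np.arctan(b)))
    # lateral: mid of handle per z-slab
    m=(D>0)&(abs(Q[...,1])<16)&(abs(Q[...,0]-a-b*Q[...,2]+4)<8)&(Q[...,2]>22)&(Q[...,2]<60)&(im.max(2)<70)
    X=Q[m]; zz=np.arange(24,60,4); mid=[(X[abs(X[:,2]-z)<2][:,1].min()+X[abs(X[:,2]-z)<2][:,1].max())/2 if (abs(X[:,2]-z)<2).sum()>3 else np.nan for z in zz]; print('mid y',np.round(mid,1))
    return s,im,D,Q,a,b
E
python3 -m pendant '[[8,0,0,0,10],[16,0,0,0,10],[16,0,0,0,10],[16,0,0,0,10]]' 20
python3 - <<'E'
from h import *
s,im,D,Q,a,b=tilt()
# steel nose/tip points along y~0
for v in range(100,330,10):
    u=278+np.argmin(abs(Q[v,268:292,1]))-10; print(v,u,Q[v,u].round(1),im[v,u])
E
```

```text
time_s: 5.23
tool_pos: [459.0, -245.7, 140.5]
tool_rot: [3.141, 0.001, 1.651]
force: [1.1, 0.6, -1.0]
gripper_width: 21.2
finger_force: 22.4
handle line n 1726 zrange -14.974652831940995 50.76580948005627 sd 0.454636565888176 tilt deg 23.945837534023887
mid y [0.2 0.2 0.5 0.5 0.7 0.7 0.7 1.4 nan]
100 276 [ 70.5  -0.2 140.2] [217 232 243]
110 276 [ 63.8  -0.2 141.1] [216 231 243]
120 276 [ 57.1  -0.2 140. ] [217 232 243]
130 276 [ 49.9  -0.2 143. ] [216 231 243]
140 276 [47.9 -0.1 93.8] [143 152 164]
150 276 [44.2 -0.1 77.2] [139 146 159]
160 276 [42.6 -0.  53. ] [139 146 156]
170 276 [37.6 -0.  53.4] [158 163 177]
180 276 [34.2 -0.  45.7] [54 58 64]
190 276 [31.2 -0.  38.3] [53 55 61]
200 276 [28.4 -0.  31.3] [45 48 53]
210 276 [25.4 -0.  26.1] [42 46 51]
220 276 [22.3  0.  21.7] [39 41 43]
230 276 [20.4  0.  14.8] [39 40 44]
240 276 [18.5  0.   8.8] [36 36 38]
250 276 [15.7  0.   5.6] [31 34 35]
260 276 [14.   0.   0.2] [33 34 39]
270 276 [12.3  0.  -4.4] [33 35 38]
280 276 [10.5  0.  -8.5] [29 29 28]
290 276 [  8.6   0.1 -12. ] [34 36 37]
300 276 [  5.3   0.1 -12.9] [35 36 40]
310 276 [  3.4   0.1 -16. ] [ 91  94 103]
320 276 [  1.1   0.1 -18.3] [ 94  99 104]
```

```bash
python3 -m pendant '[[-8,0,0,0,10],[-16,0,0,0,10],[-18.5,0,0,0,10],[-18.5,0,0,0,10],[8,0,0,0,10],[16,0,0,0,10],[16,0,0,0,10]]' 20
python3 - <<'E'
from h import *
tilt()
s=bot.read_state(); print(s['tool_pos'],s['tool_rot'],s['qpos'])
E
```

```text
time_s: 5.87
tool_pos: [457.6, -229.3, 140.3]
tool_rot: [-3.142, 0.0, 1.651]
force: [-0.2, 0.2, -1.5]
gripper_width: 21.1
finger_force: 22.3
handle line n 1755 zrange -14.881513025251888 49.46430598714397 sd 0.4599849680345702 tilt deg 25.311620763444584
mid y [ 0.2 -0.   0.5  0.5  0.8  1.1  0.5  8.   nan]
[ 457.69438953 -230.22027964  140.48265124] [3.14130377e+00 7.54973697e-04 1.65104387e+00] [-5.37901549e-01  7.97086750e-02  1.59334825e+00 -4.50236688e-04
  1.46786279e+00 -6.18103088e-01]
```

```bash
python3 -m pendant '[[0,0,-40,0,10],[20,0,-80,0,10],[60,-3,-90,0,10],[100,-5,-90,0,10],[140,-6,-90,0,10],[180,-8,-90,0,10],[220,-9,-90,0,10],[260,-10,-90,0,10]]' 40
python3 -m pendant '[[40,-2,0,0.12,10],[80,-3,0,0.24,10],[120,-5,0,0.36,10],[150,-6,0,0.48,10],[174,-6,0,0.6,10],[174,-6,0,0.72,10],[174,-6,0,0.84,10],[174,-6,0,0.96,10]]'
python3 -m pendant '[[0,0,0,0.12,10],[0,0,0,0.24,10],[0,0,20,0.306,10],[0,0,40,0.306,10],[0,0,50,0.306,10],[0,0,50,0.306,10],[0,0,50,0.306,10]]'
python3 - <<'E'
from h import *
s,im,D,Q,a,b=tilt(); print(a,b,s['tool_pos'],s['tool_rot'],s['qpos'])
cv2.imwrite('pics/5.png',im)
E
```

```text
time_s: 6.58
tool_pos: [427.0, 29.0, 230.8]
tool_rot: [3.14, 0.001, 1.649]
force: [1.3, -0.3, -0.3]
gripper_width: 20.6
finger_force: 40.7
time_s: 7.25
tool_pos: [407.9, 201.3, 230.4]
tool_rot: [3.141, -0.0, 0.744]
force: [-0.2, -0.3, -1.1]
gripper_width: 20.7
finger_force: 40.7
time_s: 7.83
tool_pos: [407.7, 200.7, 180.5]
tool_rot: [3.141, 0.0, 0.442]
force: [0.4, 0.8, -0.2]
gripper_width: 20.6
finger_force: 40.7
handle line n 1793 zrange -14.947764908966427 51.670017706600454 sd 0.4555243444101158 tilt deg 25.213735618150267
mid y [-0.1  0.1  0.3  0.4  0.3  0.5  0.5  1.   nan]
14.255201378432538 0.47085712999743334 [407.65895787 200.74361914 180.52681908] [3.14135328e+00 3.29857381e-04 4.42421785e-01] [ 3.76429259e-01 -1.17151720e-01  1.70562514e+00 -2.60648254e-04
  1.55343259e+00  1.50480833e+00]
```

View pics/5.png

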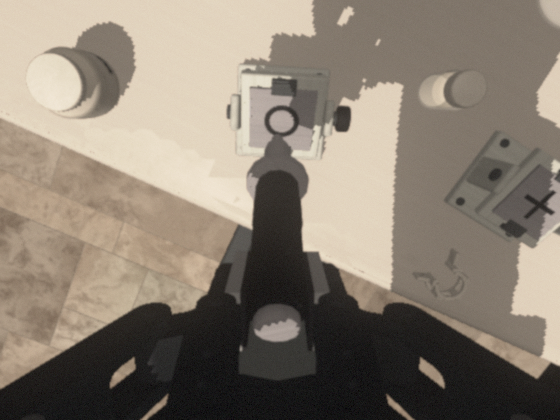

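```bash
cat >> h.py <<'E'
def coupon(im,D,Q,show=None):
    g=cv2.cvtColor(im,cv2.COLOR_BGR2GRAY); m=np.zeros_like(g); cv2.fillPoly(m,[np.array([[252,100],[312,100],[308,148],[298,148],[292,132],[268,132],[262,148],[250,148]])],1)
    c,n,sd,N=plane2(Q[(m>0)&(D>0)]); print('tool-frame normal',n.round(3),'sd',sd,N,'tilt',np.degrees(np.arccos(-n[2])),'az off deg',np.degrees(np.arctan2(n[1],-n[0])))
    return c,n
def plane2(Q):
    c,n,sd,N=plane(Q); return c,-n*np.sign(n[2]),sd,N
E
python3 - <<'E'
from h import *
z=np.load('wl.npz'); im,D=z['im'],z['D']
Q=(wcloud(D,z['p'],z['r'])-z['p'])@Ro.from_euler('xyz',z['r']).as_matrix()
c,n=coupon(im,D,Q)
R=Ro.from_euler('xyz',z['r']).as_matrix(); print('world n',R@n,'c',R@c+z['p'])
g=cv2.cvtColor(im,cv2.COLOR_BGR2GRAY)
print('tool y at', [Q[v,u].round(1) for u,v in ((282,122),(280,100),(275,150),(279,142))])
# ring ellipse: dark pixels near
sub=(g[98:142,260:306]<75).astype(np.uint8); k,L,S,C=cv2.connectedComponentsWithStats(sub); 
for i in range(1,k):
    if S[i,4]>20: print(S[i]+[260,98,0,0,0],C[i]+[260,98])
a=cv2.resize(im[70:220,210:360],(600,600),interpolation=cv2.INTER_CUBIC); cv2.imwrite('pics/6.png',a)
E
```

```text
tool-frame normal [-0.429 -0.025 -0.903] sd 0.48062607041556715 2205 tilt 25.475687368527744 az off deg -3.385629161846575
world n [-0.39873438 -0.16055033  0.90290336] c [460.76436213 222.58896528  49.57628099]
tool y at [array([ 56.5,   3.7, 131.7]), array([ 70.9,   2.3, 124.6]), array([45.1, -0.8, 73.3]), array([48.6,  1.4, 80.1])]
[266 106  33  30 258] [283.40697674 119.25581395]
```

View pics/6.png

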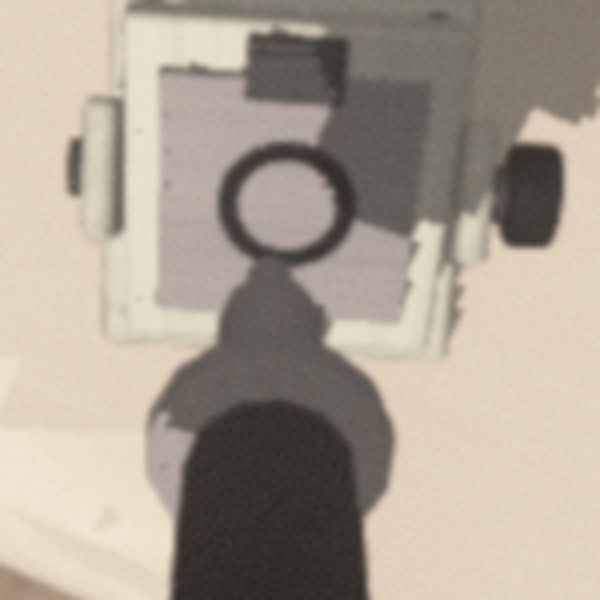

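```bash
cat >> h.py <<'E'
TC=np.array(bot.calibration('wrist')['tool_from_camera']); KW=np.array(bot.calibration('wrist')['mtx'])
def wray(u,v):
    d=TC[:3,:3]@np.array([(u-KW[0,2])/KW[0,0],-(v-KW[1,2])/KW[1,1],-1.]); return TC[:3,3],d
def tip(u,v,a,b):   # where the ray meets the probe axis's plane x = x0 + b z
    o,d=wray(u,v); x0=a-11*np.sqrt(1+b*b); t=(x0+b*o[2]-o[0])/(d[0]-b*d[2]); return o+t*d
def onplane(u,v,c,n):
    o,d=wray(u,v); return o+d*((c-o)@n)/(d@n)
E
python3 - <<'E'
from h import *
z=np.load('wl.npz'); im,D=z['im'],z['D']
Q=(wcloud(D,z['p'],z['r'])-z['p'])@Ro.from_euler('xyz',z['r']).as_matrix()
c,n=coupon(im,D,Q); t=tip(277,135.5,14.26,.4709); s=onplane(282,121,c,n)
print('tip',t,'dist from TCP along axis',t@[.426,0,.905],'spot',s)
w=0.06; s2=Ro.from_euler('z',-w).apply(s); print('spot after turn',s2); d=s2-t; ax=np.array([.4262,0,.9047]); al=d@ax; print('delta',d,'along',al,'lateral',d-al*ax)
E
```

```text
tool-frame normal [-0.429 -0.025 -0.903] sd 0.48062607041556715 2205 tilt 25.475687368527744 az off deg -3.385629161846575
tip [ 50.15074687   0.30047186 102.03724583] dist from TCP along axis 113.70792564089771 spot [ 57.23917876   3.7109527  130.9821058 ]
spot after turn [ 57.35870274   0.27198451 130.9821058 ]
delta [ 7.20795586e+00 -2.84873512e-02  2.89448600e+01] along 29.258445611232233 lateral [-5.26199365 -0.02848735  2.47474423]
```

```bash
python3 -m pendant '[[0,0,0,0.06,10],[0,0,0,0.06,10]]'
python3 -m pendant '[[-2,0,5,0,10],[0,0,12,0,10],[2.8,0,19.7,0,10],[2.8,0,19.7,0,10],[2.8,0,19.7,0,10]]'
python3 - <<'E'
from h import *
s,im,D,Q,a,b=tilt(); print(a,b,s['tool_pos'],s['tool_rot'],s['force'])
i2,_=bot.grab_frame('side')
A=cv2.resize(im[90:200,220:340],(600,550),interpolation=cv2.INTER_CUBIC); cv2.imwrite('pics/7.png',A)
E
```

```text
time_s: 8.05
tool_pos: [408.1, 201.2, 181.8]
tool_rot: [3.141, -0.003, 0.38]
force: [0.2, -0.2, -0.3]
gripper_width: 20.7
finger_force: 40.7
time_s: 8.47
tool_pos: [409.7, 201.9, 159.7]
tool_rot: [3.142, 0.002, 0.383]
force: [0.1, 0.1, -0.9]
gripper_width: 21.2
finger_force: 40.7
handle line n 1807 zrange -14.756520558918679 51.62010791362896 sd 0.4617944479560413 tilt deg 25.30683711781023
mid y [0.2 0.2 0.3 0.6 0.2 0.4 0.6 1.3 nan]
14.23717087402392 0.4728438364323993 [409.70300644 201.94376523 159.73186791] [3.14155403e+00 1.76031712e-03 3.82909423e-01] [ 0.08352532  0.11333821 -0.8784163 ]
```

View pics/7.png

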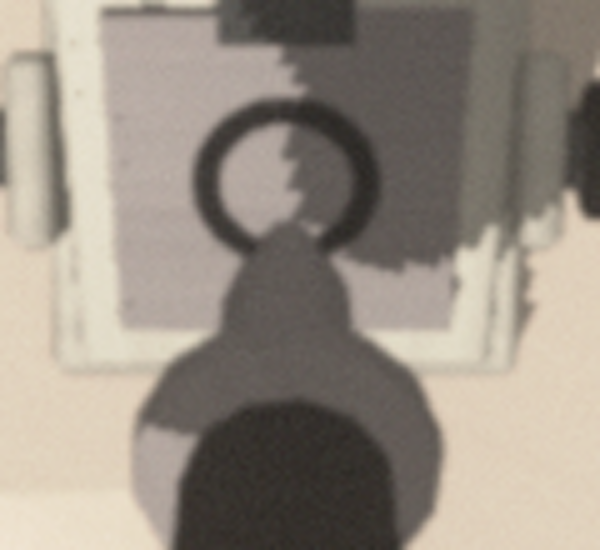

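```bash
python3 - <<'E'
from h import *
z=np.load('wl.npz'); im,D=z['im'],z['D']
Q=(wcloud(D,z['p'],z['r'])-z['p'])@Ro.from_euler('xyz',z['r']).as_matrix()
g=cv2.cvtColor(im,cv2.COLOR_BGR2GRAY); m=np.zeros_like(g)
cv2.fillPoly(m,[np.array([[244,100],[308,100],[308,150],[293,152],[288,132],[268,132],[262,152],[246,150]])],1)
c,n,sd,N=plane2(Q[(m>0)&(D>0)]); print(n,sd,N,'tilt',np.degrees(np.arccos(-n[2])),'az',np.degrees(np.arctan2(n[1],-n[0])))
a,b=14.24,.4728; t=tip(278,134.8,a,b); s=onplane(277.4,126,c,n); ax=np.array([b,0,1])/np.hypot(b,1)
d=s-t; al=d@ax; print('tip',t,'spot',s,'along',al,'lat',d-al*ax,'axis-normal deg',np.degrees(np.arccos(-n@ax)))
# collar/nose: collar lower-edge position via depth on nose ridge
o=np.array([a-11*np.hypot(b,1),0,0])
M=(abs(Q[...,1])<2)&(D>0); X=Q[M]-o; al2=X@ax; rad=X@np.array([ax[2],0,-ax[0]])
for lo in range(40,125,4):
    k=(al2>=lo)&(al2<lo+4)&(rad<30); print(lo,k.sum(),np.round(np.median(rad[k]),1) if k.any() else '',end='; ')
print('spot along axis',(s-o)@ax)
E
```

```text
[-4.30146297e-01 -3.55558203e-04 -9.02759125e-01] 0.47880992559048285 2577 tilt 25.47685418038714 az -0.047360583853896535
tip [ 50.53887114   0.89006127 102.50926819] spot [ 55.28676138   0.53417616 110.07978225] along 8.87350612796901 lat [ 0.95505774 -0.35588511 -0.4515513 ] axis-normal deg 0.1732640042292461
40 55 11.2; 44 54 11.1; 48 32 11.4; 52 43 11.0; 56 37 11.0; 60 100 12.4; 64 46 15.8; 68 9 15.5; 72 0 ; 76 0 ; 80 18 7.7; 84 34 7.4; 88 30 7.4; 92 26 7.5; 96 14 6.9; 100 0 ; 104 20 3.6; 108 3 2.9; 112 0 ; 116 32 23.8; 120 300 12.9; 124 11 29.6; spot along axis 122.2628365294336
```

```bash
cat >> h.py <<'E'
def favg(k=12):
    F=[];p=[]
    for _ in range(k): bot.grab_frame('side'); s=bot.read_state(); F.append(s['force']);p.append(s['tool_pos'])
    F=np.array(F); print('force',F.mean(0).round(2),'se',(F.std(0)/np.sqrt(k)).round(2),'pos',np.mean(p,0).round(2)); return F.mean(0)
E
python3 -c "
from h import *
favg()"
python3 -m pendant '[[3,-0.2,4.5,0,10],[5.5,-0.3,9,0,10],[6.5,-0.3,11.4,0,10],[7.6,-0.3,13.6,0,10],[7.6,-0.3,13.6,0,10],[7.6,-0.3,13.6,0,10]]'
python3 - <<'E'
from h import *
favg()
s,im,D,Q,a,b=tilt(); g=cv2.cvtColor(im,cv2.COLOR_BGR2GRAY); m=np.zeros_like(g)
A=cv2.resize(im[90:200,220:340],(600,550),interpolation=cv2.INTER_CUBIC); cv2.imwrite('pics/8.png',A)
ax=np.array([b,0,1])/np.hypot(b,1); o=np.array([a-11*np.hypot(b,1),0,0])
M=(abs(Q[...,1])<2)&(D>0)&(Q[...,2]<130); X=Q[M]-o; al2=X@ax; rad=X@np.array([ax[2],0,-ax[0]])
for lo in list(range(56,74,2))+list(range(90,130,2)):
    k=(al2>=lo)&(al2<lo+2)&(rad<30); print(lo,k.sum(),np.round(np.median(rad[k]),1) if k.any() else '',end='; ')
k=(rad<30)&(al2>114); print('face along',np.median(al2[k]))
E
```

```text
force [-0.05  0.12 -0.81] se [0.13 0.12 0.17] pos [410.04 202.08 160.78]
time_s: 9.67
tool_pos: [416.9, 205.2, 147.0]
tool_rot: [3.142, 0.0, 0.382]
force: [-1.1, -0.4, 0.0]
gripper_width: 21.2
finger_force: 40.7
force [-0.6  -0.32  0.33] se [0.16 0.15 0.12] pos [416.91 205.16 147.11]
handle line n 1811 zrange -14.9946532141032 52.3592682357657 sd 0.46149112844987994 tilt deg 25.33186613316164
mid y [0.3 0.2 0.3 0.3 0.2 0.7 0.5 1.  nan]
56 22 10.8; 58 17 10.8; 60 20 10.8; 62 79 13.5; 64 31 15.7; 66 16 16.0; 68 7 15.9; 70 0 ; 72 0 ; 90 18 7.3; 92 15 7.3; 94 12 7.4; 96 9 7.0; 98 4 6.3; 100 0 ; 102 1 3.8; 104 94 22.7; 106 177 13.0; 108 37 14.5; 110 34 28.3; 112 13 28.9; 114 10 28.9; 116 3 28.9; 118 0 ; 120 0 ; 122 0 ; 124 0 ; 126 0 ; 128 0 ; face along 115.1036042026762
```

View pics/8.png

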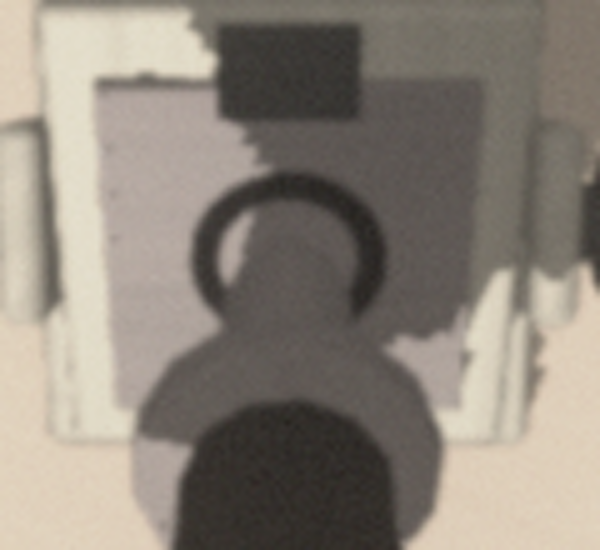

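```bash
python3 -m pendant '[[0.3,0,0.6,0,10],[0.55,0,1.2,0,10],[0.55,0,1.2,0,10],[0.55,0,1.2,0,10]]'
python3 - <<'E'
from h import *
favg(20)
s,im,D,Q,a,b=tilt(); g=cv2.cvtColor(im,cv2.COLOR_BGR2GRAY); m=np.zeros_like(g)
cv2.fillPoly(m,[np.array([[243,112],[313,112],[310,160],[296,160],[292,120],[268,120],[262,160],[246,160]])],1)
c,n,sd,N=plane2(Q[(m>0)&(D>0)]); ax=np.array([b,0,1])/np.hypot(b,1); o=np.array([a-11*np.hypot(b,1),0,0])
sub=(g<62)&(np.mgrid[:420,:560][0]<165)&(np.mgrid[:420,:560][0]>122)&(abs(np.mgrid[:420,:560][1]-278)<23)
y,x=np.nonzero(sub); print(x.min(),x.max(),y.min(),y.max(),len(x)); u=(x.min()+x.max())/2; w=(x.max()-x.min()+1)
S=onplane(u,y.min()+w*0.45,c,n); d=S-o; al=d@ax
print('plane',n,sd,N,'angle',np.degrees(np.arccos(-n@ax)),'spot along',al,'lat',d-al*ax)
# nose end
M=(abs(Q[...,1])<2)&(D>0); X=Q[M]-o; A2=X@ax; rad=X@np.array([ax[2],0,-ax[0]])
k=(abs(rad-7.3)<1)&(A2>80)&(A2<104); print('nose end',np.sort(A2[k])[-5:]); k=(abs(rad-13.5)<1)&(A2<70)&(A2>56); print('collar top',np.median(A2[k]))
E
```

```text
time_s: 10.65
tool_pos: [417.4, 205.4, 145.8]
tool_rot: [3.142, -0.0, 0.382]
force: [-0.9, -0.3, 0.6]
gripper_width: 20.6
finger_force: 40.8
force [-0.73 -0.16  0.63] se [0.1  0.12 0.11] pos [417.43 205.38 145.82]
handle line n 1799 zrange -14.932123885709295 51.918112416346055 sd 0.45691729522558605 tilt deg 25.339052008858587
mid y [0.2 0.2 0.3 0.3 0.3 0.4 0.3 1.3 nan]
260 296 126 154 280
plane [-0.4297246  -0.00245845 -0.90295666] 0.49448379809654547 1912 angle 0.17940899316067868 spot along 106.09150157896174 lat [-1.01062873  0.87502249  0.47856503]
nose end [97.23133496 97.46509775 97.96976842 98.30362299 98.79049385]
collar top 63.498986015099064
```

```bash
python3 -m pendant '[[0.2,0,0.45,0,10],[0.2,0,0.45,0,10],[0.2,0,0.45,0,10],[0.2,0,0.45,0,10]]'
python3 - <<'E'
from h import *
F=favg(20)-np.array([-.05,.12,-.81]); f=F@[-.4,-.16,.903]; print('normal force',f,'compression',(f-.5)*4)
s=bot.read_state(); print(s['dq'].round(3),s['time_s']); print(bot.sign_off())
E
```

```text
time_s: 12.03
tool_pos: [417.6, 205.5, 145.4]
tool_rot: [3.142, -0.0, 0.382]
force: [-0.1, -0.9, 1.0]
gripper_width: 20.3
finger_force: 40.8
force [-0.79 -0.44  0.83] se [0.08 0.1  0.13] pos [417.62 205.44 145.36]
normal force 1.862671966975477 compression 5.450687867901908
[ 0.001  0.002  0.001  0.    -0.001 -0.001] 13.0333
the job is handed in; nothing more can be done
None
```

The job is handed in at about 13 s: the probe is gripped and still on the ring coupon, measured about 0.2° off square, with its tip about 1.4 mm from the ring's centre and pressed in about 5 mm of its 10 mm travel. Because the tool could only point down, I tilted the probe in the grip by pressing its nose against the stand's edge at about 3 N.

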